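Show the hidden snap stud to the inspection camera

TASK

Slide the loaded tray fully home into the slotted holder, with the leather case still standing in it. Then turn the sprung mirror by its orange pin until the fixed camera sees the case's red snap stud midway across the mirror (the yellow pointer over the mirror then points at the stud), and finish while your fingers are still holding the mirror there. Leave everything else on the bench where it stands.

Things in the scene. Friction and masses are not known exactly. Their poses are not given: they have to be found in the camera images.
- tray: loose grey metal tray on the bench: floor 170 (x) x 120 (y) x 5 mm, about 0.35 kg. Origin: centre of underside; +x is its leading edge (85 mm off), the handle is at the -x end. A fence 9 mm above the floor surrounds the load (inside x -16 to +80, y +-44 mm); the 12 mm of floor outside it on each side runs in the holder's slots.
- tray_handle (a point): centre of the tray's black bar handle: bar 76 mm along the tray's y, 12 mm along its x, 14 mm high, 55 mm above the tray's underside, 73 mm behind the tray's origin, on two thin posts 34 mm either side of the middle. More than 50 mm free on both sides along x.
- case: tan leather-covered hard case, loose in the tray's recess: 66 (x) x 52 (y) x 56 mm high, 0.16 kg; origin at the centre of its underside, which rests on the tray's floor 5 mm above the tray's underside. The red stud is on its -y side.
- stud (a point): tip of the red domed snap stud, 20 mm dia, standing out 15 mm from the case's -y side: 40 mm along -y from the case's origin, 28 mm above its underside. This is the marker the camera must see.
- holder: fixed aluminium slotted holder, open towards its -x: two rails along x, 90 mm long (x -45 to +45), 16 mm high, inner faces 126 mm apart, with lips over the tray's edges (lips 106 mm apart, slot 0 to 12 mm above the bench, no floor). Flared guides at the mouth (x -45 to -61). Blue back stop, face at x +45 mm. Origin: centre of underside; the tray slides in along +x.
- holder_home (a point): where the tray's origin is when the tray is fully home against the blue stop: 40 mm behind the holder's origin, bench level, axes as the holder's.
- mirror: upright mirror, 78 wide, 30 to 106 mm above the bench, on a sprung vertical hinge. Origin: on the hinge axis, bench level. +x: normal of its silvered face (within 5 mm of the axis). Starts parked on a stop, turns anticlockwise seen from above, up to 1.3 rad; a spring (0.2 N m/rad, 0.06 N m at the stop) turns it back when let go.
- mirror_pin (a point): grip point on the mirror's orange upright pin: 14 mm dia, standing 80 mm behind the hinge axis (mirror's -x), its top 98 mm above the bench; this point is at 80 mm height. A flat steel arm, top at 48 mm, joins it to the mirror.
- sight: yellow pointer 100 mm long, 108 mm above the bench, over the mirror (its bar cannot be touched), geared to turn twice as far as the mirror: its +x axis (the pointer) is where the camera's level line of sight runs after reflection. Origin: on the hinge axis, bench level. The fixed black camera, lens 66 mm high, 383 mm off on the mirror's base rail, looks along the rail at the hinge axis.
- spool_yellow: bystander: yellow thread spool, 44 dia x 50 mm; origin at the centre of its underside
- spool_blue: bystander: blue thread spool, 48 dia x 60 mm; origin at the centre of its underside
- spool_brown: bystander: red-brown thread spool, 48 dia x 60 mm; origin at the centre of its underside
- glue: bystander: white glue bottle with red cap, 44 dia x 110 mm; origin at the centre of its underside
- knife: bystander: blue closed utility knife lying flat, 140 x 26 x 16 mm; origin at the centre of its underside
- tool_cup: bystander: white ceramic cup, 70 dia x 80 mm; origin at the centre of its underside
Mind the look-alikes: they are no part of the job. Several things have the shape of the tray; the one meant has the colours described above.

How it is judged:
By the outcome, as a careful person would: the job done as asked, in the order asked, and still so for the second after the job is handed in, while the arm keeps its last pose, push and grip.
It also fails if it takes over 58 s, if anything falls off the work surface, if the arm or the gripper's body presses on something with over 40 N, if the wrist force passes 120 N, or if a joint passes its speed limit or range.

ROBOT

A 6-joint arm with a two-finger parallel gripper is mounted at the origin on the work surface. World frame = base frame: x ahead of the robot, y to its left, z up, the work surface at z = 0. Lengths are in mm, angles in rad, forces in N, time in s.
With the tool pointing down it reaches from about 275 to 750 mm from the base axis. Payload 10.2 kg.
Tool frame: the origin (TCP) lies between the finger pads; the fingertips stand 19 mm ahead of it and the grasp point (between the pads) is the TCP; z points along the fingers, y is the line along which they close (so a half turn about z gives the same grasp; the last joint's range is limited). The gripper opens to 85 mm and grips with 20 to 120 N. Pads are 22 mm wide; open, the fingers measure 114 mm over their backs; the gripper's body (76 mm by 85 mm) begins 54 mm behind the grasp point. The pads swing forward as they close: fully open they stand 13 mm farther back than shut.
Start: joints at [-1.465, 0.313, 1.498, -0, 1.331, -0.223], TCP at [169.514, -496.887, 250.294] pointing down, gripper open.
Joint ranges: [-2.94, 2.94], [-0.97, 2.17], [0.19, 2.56], [-1.23, 4.37], [0.02, 3.11], [-2.88, 2.88]. Speed limits (rad/s): [2.39, 2.39, 3.01, 3.14, 3.14, 3.14].

INTERFACE

Orientations are given as a unit quaternion [w, x, y, z].
In Python, from rig import sense, capture, finish_job gives the robot as it stands. The module is installed in compiled form; this text tells all that it offers.
- The arm moves only by the tool move_arm, never from a script. Its argument "moves" is a list of rows, each an object with "turn": the turn, a rotation vector about the tool's x, y, z in rad, a list of three; "translation": the shift along the tool's x, y, z in mm, a list of three; "hand": the opening, from 0 (shut) to 1 (fully open). In form: [{"turn": [wx, wy, wz], "translation": [x, y, z], "hand": hand}, ...]. A call has 1 to 10 rows; each row shifts and turns the commanded pose from where the row before left it, along the tool's axes as they then stand; what a row does not reach is not made up. A row lasts 1/12 s, in which the tool goes at most 41.7 mm and 7.16 degrees, less where a joint would pass 70% of its speed; a pose out of reach is approached as far as the arm can. A call with a gripper value outside its range is refused whole. The fingers move at their own pace and stop on an object; "grip_force" is the grip in N (left out, the last holds). Time passes only in rows, so rows that do not move let the fingers close. It gives the time, the measured TCP pose, the force, the opening and the grip force at its end, in the units of the state.
- sense(): the state, without advancing time (a new reading comes with each control period).
- capture(name): name is "scene" or "top"; returns a dict with "image" (420x560x3 uint8, blue, green, red), "z_map" (420x560 float32, mm along the optical axis (not along the pixel's ray), 0 where there is no reading), "vertical_fov" (degrees; the focal length in pixels is half the picture's height over the tangent of half this angle, whatever the lens; pixels are square), "cx", "cy" (the principal point, pixels), "k1" (the pictures are not rectified: a ray, as slopes to the right and down, at radius r is drawn at 1 + k1 r^2 times it, then the intrinsics apply), "R" (3x3) and "t" (3): a world point X has camera coordinates R X + t. Camera axes: x right, y down, z forward; pixel columns grow to the right and rows downward; lengths in mm; the calibration is good to about 2 mm. A picture is of the moment at which its call begins.
- finish_job(): hands the job in; it is judged then, once.
The state is a dict: "time_s": time; "joints": joint angles; "dq": joint speeds; "tau": joint torques, N m; "eef_pos": TCP position; "ee_rot": TCP orientation; "force": force on the tool from outside, world axes, zero at the start; "wrist_torque": the same for the moment, N m; "grip_width": opening from 0.0 (shut) to 1.0 (fully open); "grip_force": force on a finger pad.
Only numpy, scipy, OpenCV 4.12 (cv2) and the standard library are available. Lean on these libraries where they do the work, as an engineer would, in place of code of your own. Each camera call takes 0.05 s, during which the arm holds its last target. There are 200 camera calls.

## Working session

There is one attempt and no reset: what is moved stays moved. The work goes in short steps, Python scripts to look and compute and a tool call to move; the robot and the scene stay as the last step left them, time stands still between calls to the robot, and variables do not carry over. Pictures are saved under pics/ and viewed, at most 10 in all, crops included, and the job is handed in when it is done.

Besides the shell and the picture viewer there is one more tool, called by a JSON object that holds its "method" and its "body", one argument or row to a line. move_arm: Moves the arm, as the interface text tells. Its arguments: {"type":"object","properties":{"moves":{"type":"array","items":{"type":"object","properties":{"turn":{"type":"array","items":{"type":"number"}},"translation":{"type":"array","items":{"type":"number"}},"hand":{"type":"number"}}}},"grip_force":{"type":"number"}},"required":["moves"]}

```bash
mkdir -p pics
cat > h.py <<'E'
import numpy as np, cv2
from rig import sense, capture, finish_job
def K(c):
    f=c["image"].shape[0]/2/np.tan(np.radians(c["vertical_fov"])/2); return f
def rays(c,uv):
    uv=np.atleast_2d(np.asarray(uv,float)); f=K(c); d=(uv-[c["cx"],c["cy"]])/f
    s=d.copy()
    for _ in range(20): s=d/(1+c["k1"]*(s**2).sum(1,keepdims=True))
    return np.c_[s,np.ones(len(s))]
def plane(c,uv,z):
    R=np.array(c["R"]);t=np.array(c["t"]); o=-R.T@t; D=rays(c,uv)@R
    return o+D*((z-o[2])/D[:,2])[:,None]
def cloud(c):
    h,w=c["z_map"].shape; v,u=np.mgrid[:h,:w]; r=rays(c,np.c_[u.ravel(),v.ravel()])
    R=np.array(c["R"]);t=np.array(c["t"])
    X=(r*c["z_map"].reshape(-1,1)-t)@R; X[c["z_map"].ravel()==0]=np.nan
    return X.reshape(h,w,3)
def proj(c,X):
    p=np.atleast_2d(X)@np.array(c["R"]).T+np.array(c["t"]); s=p[:,:2]/p[:,2:]
    return s*(1+c["k1"]*(s**2).sum(1,keepdims=True))*K(c)+[c["cx"],c["cy"]]
E
python3 - <<'E'
from h import *
import pickle
for n in("scene","top"):
    c=capture(n); cv2.imwrite(f"pics/{n}0.png",c["image"]); pickle.dump(c,open(n+"0.pkl","wb"))
    print(n,c["vertical_fov"],c["cx"],c["cy"],c["k1"],np.round(c["R"],3).tolist(),np.round(c["t"]))
    print(np.round(-np.array(c["R"]).T@c["t"]))
print(sense())
E
```

```text
scene 45.104828445800436 275.21583535755195 211.9250338375601 -0.17612756881883898 [[-0.828, 0.56, -0.002], [0.343, 0.503, -0.793], [-0.443, -0.658, -0.609]] [ 392. -124. 1537.]
[1048.  854.  838.]
top 43.65975529693285 281.82354379764195 204.0282202205631 -0.08712741422151105 [[-0.001, -1.0, -0.005], [-0.983, 0.001, -0.185], [0.185, 0.005, -0.983]] [  59.  498. 1328.]
[ 244.   52. 1398.]
{'time_s': 0.1, 'joints': array([-1.46537966e+00,  3.13415890e-01,  1.49832617e+00, -7.10650991e-06,
        1.33102336e+00, -2.23384421e-01]), 'dq': array([-0.00047731, -0.0010624 , -0.00129281,  0.00114342, -0.00038779,
       -0.00120162]), 'tau': array([ 1.64962283e-03, -4.12902188e+01, -2.60143644e+01, -2.75300472e-04,
        3.01452725e-03,  1.00634330e-05]), 'eef_pos': array([ 169.50001659, -496.67326378,  249.79427183]), 'ee_rot': array([-5.85568257e-04,  9.86516332e-01,  1.63661792e-01,  3.11220777e-05]), 'force': array([-0.33471084,  0.63766303,  1.02922894]), 'wrist_torque': array([0.04807248, 0.03531484, 0.04731492]), 'grip_force': 0.0, 'grip_width': 0.9962345923473755}
```

View pics/scene0.png

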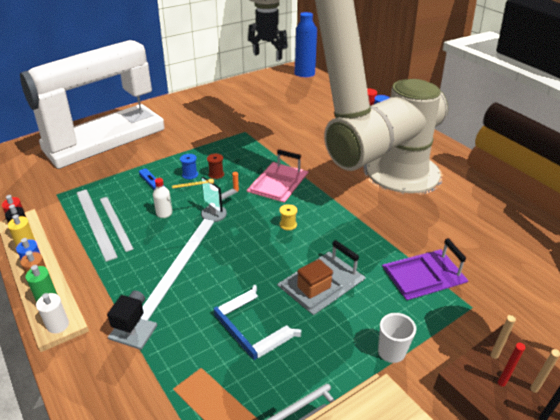

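View pics/top0.png

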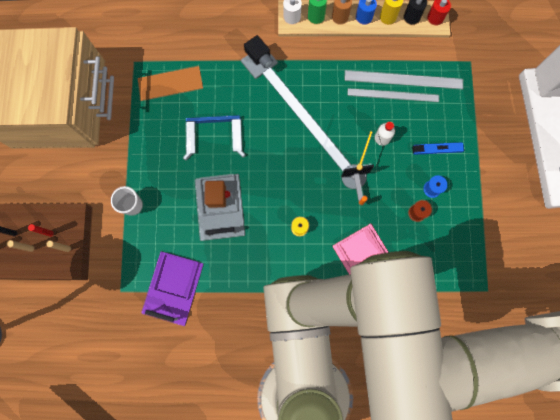

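Scene: the grey tray with the tan case is at top (220,207) and scene (322,283). Its look-alikes are pink at top (362,250) and purple at top (173,287). Only the grey one carries the leather case and is grey metal, so it is the one meant. The holder is at top (214,135), the mirror hinge at (353,172) and the orange pin at (363,199).

Run:
```python
from h import *
import pickle
t=pickle.load(open("top0.pkl","rb")); s=pickle.load(open("scene0.pkl","rb"))
a=cv2.resize(t["image"][100:250,170:400],None,fx=3.4,fy=3.4,interpolation=cv2.INTER_CUBIC); cv2.imwrite("pics/crop1.png",a)
for n,c in(("top",t),("scene",s)):
    X=cloud(c); hsv=cv2.cvtColor(c["image"],cv2.COLOR_BGR2HSV); H,S,V=[hsv[...,i].astype(int) for i in range(3)]
    def rep(name,m,z=None):
        P=X[m]; P=P[~np.isnan(P).any(1)]
        if len(P)<5: print(n,name,len(P));return
        v,u=np.nonzero(m); r=cv2.minAreaRect(P[:,:2].astype(np.float32))
        print(n,name,len(P),"px",u.mean().round(1),v.mean().round(1),"med",np.median(P,0).round(1),"lo",np.percentile(P,3,0).round(),"hi",np.percentile(P,97,0).round(),"rect",np.round(r[0],1),np.round(r[1],1),round(r[2],1))
    z=X[...,2]; x=X[...,0]; y=X[...,1]
    def box(x0,x1,y0,y1,z0,z1): return (x>x0)&(x<x1)&(y>y0)&(y<y1)&(z>z0)&(z<z1)
    c0=plane(t,[[214,135],[220,207],[353,172],[363,199]],0)
    if n=="top": print(c0.round())
    th=c0[1]; ho=c0[0]; mi=c0[2]
    L=lambda p,r,z0,z1: box(p[0]-r,p[0]+r,p[1]-r,p[1]+r,z0,z1)
    rep("blue stop",L(ho,100,3,40)&(H>100)&(H<125)&(S>120))
    rep("white rails",L(ho,95,6,40)&(S<60)&(V>110))
    rep("case top",L(th,100,55,70)&(H<20)&(S>80))
    rep("handle",L(th,120,50,75)&(V<70))
    rep("stud red",L(th,100,15,60)&((H<4)|(H>174))&(S>150))
    rep("tray floor",L(th,120,2,18)&(S<60))
    rep("orange pin",L(mi,140,50,110)&(H>5)&(H<18)&(S>170))
    rep("yellow pointer",L(mi,140,95,120)&(H>20)&(H<35)&(S>120))
    rep("rail white",box(mi[0]-20,mi[0]+400,mi[1]-100,mi[1]+400,1,30)&(S<40)&(V>150))
    rep("cambody",box(mi[0]+100,mi[0]+450,mi[1]+50,mi[1]+400,40,100)&(V<60))
    rep("mirror",L(mi,60,60,107))
```

```text
[[ 703.  248.    0.]
 [ 499.  226.    0.]
 [ 596. -137.    0.]
 [ 520. -162.    0.]]
top blue stop 241 px 212.5 118.8 med [743.2 250.7  21.3] lo [738. 182.   8.] hi [751. 318.  27.] rect [744.3 250.5] [ 12.9 148.3] 2.5
top white rails 563 px 213.3 137.2 med [692.2 196.6  16.8] lo [641. 173.  10.] hi [739. 321.  22.] rect [687.9 248.6] [107.3 163. ] 3.3
top case top 472 px 213.9 193.0 med [524.8 235.3  61.5] lo [495. 212.  57.] hi [557. 259.  67.] rect [525.7 236.6] [65.2 50.5] 0.7
top handle 115 px 220.1 230.3 med [426.8 216.9  63.2] lo [420. 184.  57.] hi [433. 251.  68.] rect [426.9 218.4] [10.5 70.5] 5.7
top stud red 27 px 226.9 193.6 med [527.2 203.6  41.6] lo [520. 198.  35.] hi [534. 209.  46.] rect [527.2 203.6] [16.4 10.7] 4.6
top tray floor 1759 px 220.5 209.5 med [481.7 216.9   6.7] lo [417. 168.   2.] hi [579. 286.  16.] rect [499.  227.8] [170.4 121.4] 7.0
top orange pin 38 px 362.9 200.0 med [ 499.5 -148.    95.6] lo [ 495. -155.   57.] hi [ 507. -143.  103.] rect [ 501.6 -150.4] [10.7 14.1] 44.1
top yellow pointer 75 px 363.7 152.5 med [ 616.6 -149.6  110.7] lo [ 579. -
[... 1193 characters left out ...]
 pin 72 px 235.2 180.3 med [ 505.6 -144.8   76. ] lo [ 499. -153.   52.] hi [ 510. -141.   97.] rect [ 504.7 -146.6] [16.8 12.4] 55.2
scene yellow pointer 70 px 192.5 183.8 med [ 630.1 -152.8  108.8] lo [ 578. -169.  105.] hi [ 673. -133.  111.] rect [ 622.4 -158.7] [ 23.7 104.4] 70.2
scene rail white 2659 px 171.6 277.8 med [789.4  35.3   6.7] lo [ 598. -210.    1.] hi [935. 195.  18.] rect [728.3   1.5] [434.6 418.2] 76.3
scene cambody 913 px 125.1 313.3 med [929.5 140.7  84.5] lo [896. 107.  52.] hi [959. 163.  89.] rect [922.8 127.9] [70.7 50.1] 37.2
scene mirror 283 px 211.3 190.0 med [ 584.6 -129.3   85.5] lo [ 575. -166.   62.] hi [606. -99. 106.] rect [ 596.6 -146.2] [49.5 98.5] 47.5
```

View pics/crop1.png

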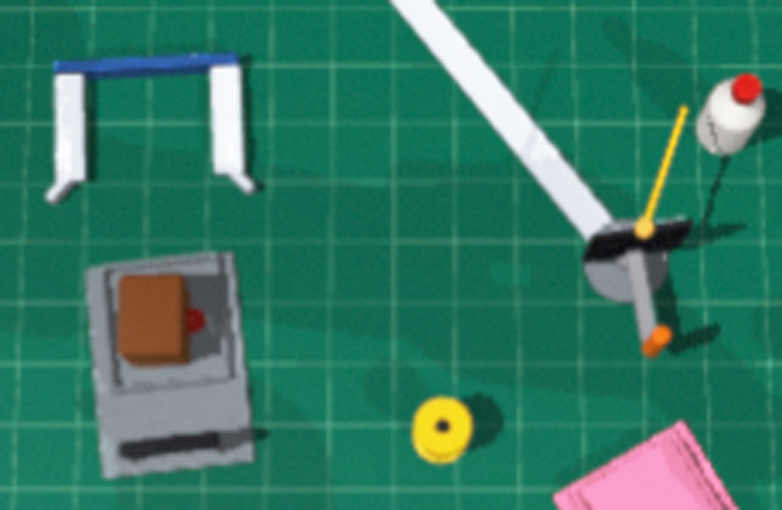

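Crop confirmed: the grey tray holds the tan case with the red stud on its right (-y). Tray is at about (499,228) with yaw 6.8°, holder at about (695,249) with yaw 2.6°. First I rotate the tool so it closes along the tray's x.

{"method": "move_arm", "body": {
  "moves": [
    {"turn": [0, 0, -0.12], "translation": [0, 0, 0], "hand": 1},
    {"turn": [0, 0, -0.12], "translation": [0, 0, 0], "hand": 1},
    {"turn": [0, 0, -0.12], "translation": [0, 0, 0], "hand": 1},
    {"turn": [0, 0, -0.12], "translation": [0, 0, 0], "hand": 1},
    {"turn": [0, 0, -0.12], "translation": [0, 0, 0], "hand": 1},
    {"turn": [0, 0, -0.12], "translation": [0, 0, 0], "hand": 1},
    {"turn": [0, 0, -0.12], "translation": [0, 0, 0], "hand": 1},
    {"turn": [0, 0, -0.12], "translation": [0, 0, 0], "hand": 1},
    {"turn": [0, 0, -0.12], "translation": [0, 0, 0], "hand": 1},
    {"turn": [0, 0, -0.12], "translation": [0, 0, 0], "hand": 1}
  ]
}}

```text
time_s: 0.93
eef_pos: [169.5, -496.7, 249.9]
ee_rot: [-0.0, 0.72, 0.694, 0.0]
force: [0.2, 0.1, 0.4]
grip_width: 1.002
grip_force: 0.0
```

{"method": "move_arm", "body": {
  "moves": [
    {"turn": [0, 0, -0.081], "translation": [0, 0, 0], "hand": 1},
    {"turn": [0, 0, -0.08], "translation": [0, 0, 0], "hand": 1},
    {"turn": [0, 0, 0], "translation": [34, 17, 0], "hand": 1},
    {"turn": [0, 0, 0], "translation": [34, 17, 0], "hand": 1},
    {"turn": [0, 0, 0], "translation": [34, 17, 0], "hand": 1},
    {"turn": [0, 0, 0], "translation": [34, 17, 0], "hand": 1},
    {"turn": [0, 0, 0], "translation": [34, 17, 0], "hand": 1},
    {"turn": [0, 0, 0], "translation": [34, 17, 0], "hand": 1},
    {"turn": [0, 0, 0], "translation": [34, 17, 0], "hand": 1},
    {"turn": [0, 0, 0], "translation": [34, 17, 0], "hand": 1}
  ]
}}

```text
time_s: 1.77
eef_pos: [272.3, -208.8, 250.1]
ee_rot: [-0.0, 0.664, 0.748, 0.0]
force: [1.1, 0.2, 0.0]
grip_width: 1.004
grip_force: 0.0
```

{"method": "move_arm", "body": {
  "moves": [
    {"turn": [0, 0, 0], "translation": [34, 17, 0], "hand": 1},
    {"turn": [0, 0, 0], "translation": [34, 17, 0], "hand": 1},
    {"turn": [0, 0, 0], "translation": [34, 17, 0], "hand": 1},
    {"turn": [0, 0, 0], "translation": [34, 17, 0], "hand": 1},
    {"turn": [0, 0, 0], "translation": [34, 17, 0], "hand": 1},
    {"turn": [0, 0, 0], "translation": [34, 17, 0], "hand": 1},
    {"turn": [0, 0, 0], "translation": [34, 17, 0], "hand": 1},
    {"turn": [0, 0, 0], "translation": [34, 17, 0], "hand": 1},
    {"turn": [0, 0, 0], "translation": [34, 17, 0], "hand": 1},
    {"turn": [0, 0, 0], "translation": [34, 17, 0], "hand": 1}
  ]
}}

```text
time_s: 2.6
eef_pos: [400.7, 149.3, 250.2]
ee_rot: [-0.0, 0.664, 0.748, -0.0]
force: [0.2, -1.6, 0.1]
grip_width: 1.0
grip_force: 0.0
```

{"method": "move_arm", "body": {
  "moves": [
    {"turn": [0, 0, 0], "translation": [34, 17, 0], "hand": 1},
    {"turn": [0, 0, 0], "translation": [33, 17, 0], "hand": 1},
    {"turn": [0, 0, 0], "translation": [0, 0, 35], "hand": 1},
    {"turn": [0, 0, 0], "translation": [0, 0, 35], "hand": 1},
    {"turn": [0, 0, 0], "translation": [0, 0, 35], "hand": 1},
    {"turn": [0, 0, 0], "translation": [0, 0, 30], "hand": 1},
    {"turn": [0, 0, 0], "translation": [0, 0, 25], "hand": 1},
    {"turn": [0, 0, 0], "translation": [0, 0, 20], "hand": 1},
    {"turn": [0, 0, 0], "translation": [0, 0, 14], "hand": 1},
    {"turn": [0, 0, 0], "translation": [0, 0, 0], "hand": 1}
  ]
}}

```text
time_s: 3.43
eef_pos: [424.9, 217.2, 53.7]
ee_rot: [-0.002, 0.664, 0.748, -0.002]
force: [-0.1, -1.0, -0.1]
grip_width: 1.0
grip_force: 0.0
```

{"method": "move_arm", "body": {
  "grip_force": 30,
  "moves": [
    {"turn": [0, 0, 0], "translation": [0, 0, 0], "hand": 0.5},
    {"turn": [0, 0, 0], "translation": [0, 0, 0], "hand": 0.3},
    {"turn": [0, 0, 0], "translation": [0, 0, 0], "hand": 0.2},
    {"turn": [0, 0, 0], "translation": [0, 0, 0], "hand": 0},
    {"turn": [0, 0, 0], "translation": [0, 0, 0], "hand": 0},
    {"turn": [0, 0, 0], "translation": [0, 0, 0], "hand": 0},
    {"turn": [0, 0, 0], "translation": [0, 0, 0], "hand": 0},
    {"turn": [0, 0, 0], "translation": [0, 0, 0], "hand": 0}
  ]
}}

```text
time_s: 4.1
eef_pos: [427.0, 217.8, 56.8]
ee_rot: [0.0, 0.664, 0.748, 0.001]
force: [1.1, -0.3, 6.8]
grip_width: 0.134
grip_force: 33.2
```

```bash
cat > look.py <<'E'
from h import *
import sys
t=capture("top"); s=capture("scene"); st=sense(); print(st["time_s"],st["eef_pos"].round(1),st["force"].round(1),st["grip_width"])
# tray, case, stud; search area given
for n,c in(("top",t),("scene",s)):
    X=cloud(c); hsv=cv2.cvtColor(c["image"],cv2.COLOR_BGR2HSV); H,S,V=[hsv[...,i].astype(int) for i in range(3)]
    x,y,z=X[...,0],X[...,1],X[...,2]; A=(x>390)&(x<780)&(y>140)&(y<350)
    for nm,m in(("tray",A&(z>2.5)&(z<18)&(S<45)&(V<170)&(x<735)),("case",A&(z>54)&(z<72)&(H<20)&(S>80)),("stud",A&(z>15)&(z<60)&((H<4)|(H>174))&(S>150))):
        P=X[m].astype(np.float32)
        if len(P)<8: print(n,nm,len(P)); continue
        r=cv2.minAreaRect(P[:,:2]); print(n,nm,len(P),np.round(r[0],1),np.round(r[1],1),round(r[2],1))
a=[cv2.resize(t["image"][80:260,150:420],(480,320)),cv2.resize(s["image"][150:390,150:450],(400,320))]
cv2.imwrite(f"pics/{sys.argv[1]}.png",cv2.resize(np.hstack(a),(800,291)))
E
python3 look.py g1
```

```text
4.2 [427.  217.8  56.8] [-1.  -0.3  5.9] 0.1336820255895247Traceback (most recent call last):
  File "look.py", line 11, in <module>
    r=cv2.minAreaRect(P[:,:2]); print(n,nm,len(P),np.round(r[0],1),np.round(r[1],1),round(r[2],1))
cv2.error: OpenCV(4.12.0) /io/opencv/modules/imgproc/src/convhull.cpp:143: error: (-215:Assertion failed) total >= 0 && (depth == CV_32F || depth == CV_32S) in function 'convexHull'
```

{"method": "move_arm", "body": {
  "moves": [
    {"turn": [0, 0, 0.0], "translation": [0.8, 2, -0.5], "hand": 0},
    {"turn": [0, 0, 0.0075], "translation": [1.7, 4, 0], "hand": 0},
    {"turn": [0, 0, 0.0075], "translation": [1.9, 4.5, 0], "hand": 0},
    {"turn": [0, 0, 0.0085], "translation": [2, 5, 0], "hand": 0},
    {"turn": [0, 0, 0.0085], "translation": [2, 5, 0], "hand": 0},
    {"turn": [0, 0, 0.0085], "translation": [2, 5, 0], "hand": 0},
    {"turn": [0, 0, 0.0085], "translation": [2, 5, 0], "hand": 0},
    {"turn": [0, 0, 0.008], "translation": [2, 5, 0], "hand": 0},
    {"turn": [0, 0, 0.008], "translation": [1.9, 4, 0], "hand": 0},
    {"turn": [0, 0, 0.008], "translation": [1.2, 2.3, 0], "hand": 0}
  ]
}}

```text
time_s: 5.03
eef_pos: [464.7, 238.5, 56.8]
ee_rot: [-0.001, 0.691, 0.723, -0.003]
force: [-13.4, -5.5, 15.5]
grip_width: 0.135
grip_force: 34.5
```

```bash
sed -i 's/minAreaRect(P\[:,:2\])/minAreaRect(P[:,:2].copy())/' look.py; python3 look.py g2
```

```text
5.1333 [465.1 238.7  56.8] [-8.8 -2.   9.8] 0.1297682237986755
top tray 620 [559.  260.5] [175.8 288.5] 84.7
top case 129 [583.5 247.6] [25.6 48.9] 1.1
top stud 0
scene tray 1257 [590.8 253.9] [278.1 136.1] 2.2
scene case 545 [565.5 251. ] [54.8 65.3] 85.8
scene stud 0
```

View pics/g2.png

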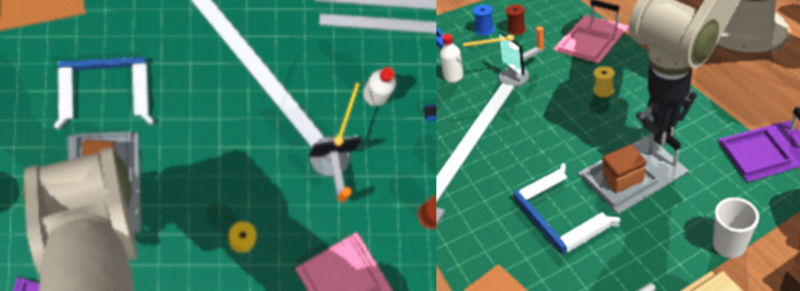

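The tray is still flat with the case standing, lined up about 10 mm short of the flared mouth. I'll slide it in along tool y.

{"method": "move_arm", "body": {
  "moves": [
    {"turn": [0, 0, 0], "translation": [0, 3, 0], "hand": 0},
    {"turn": [0, 0, 0], "translation": [0, 5, 0], "hand": 0},
    {"turn": [0, 0, 0], "translation": [0, 5, 0], "hand": 0},
    {"turn": [0, 0, 0], "translation": [0, 5, 0], "hand": 0},
    {"turn": [0, 0, 0], "translation": [0, 5, 0], "hand": 0},
    {"turn": [0, 0, 0], "translation": [0, 5, 0], "hand": 0},
    {"turn": [0, 0, 0], "translation": [0, 5, 0], "hand": 0},
    {"turn": [0, 0, 0], "translation": [0, 5, 0], "hand": 0},
    {"turn": [0, 0, 0], "translation": [0, 5, 0], "hand": 0},
    {"turn": [0, 0, 0], "translation": [0, 5, 0], "hand": 0}
  ]
}}

```text
time_s: 5.97
eef_pos: [512.3, 241.1, 56.8]
ee_rot: [-0.002, 0.691, 0.723, -0.003]
force: [-13.5, -2.4, 12.8]
grip_width: 0.134
grip_force: 34.1
```

```bash
python3 look.py g3
```

```text
6.0667 [513.4 241.   56.8] [-6.3 -1.2  8.3] 0.13447811921550015
top tray 521 [620.  211.6] [201.6 160.4] 46.7
top case 54 [639.  256.1] [15.8 36.3] 9.8
top stud 0
scene tray 1234 [614.2 249.6] [228.3 122.3] 2.8
scene case 589 [581.9 256.6] [ 54.8 129.6] 86.4
scene stud 0
```

View pics/g3.png

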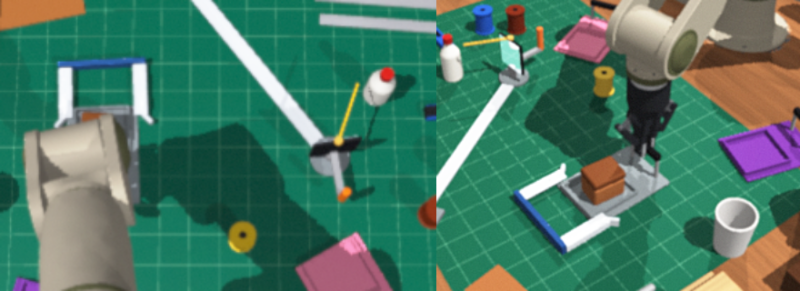

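The leading edge is between the rails with no side force. Continuing.

{"method": "move_arm", "body": {
  "moves": [
    {"turn": [0, 0, 0], "translation": [0, 3, 0], "hand": 0},
    {"turn": [0, 0, 0], "translation": [0, 5, 0], "hand": 0},
    {"turn": [0, 0, 0], "translation": [0, 5, 0], "hand": 0},
    {"turn": [0, 0, 0], "translation": [0, 5, 0], "hand": 0},
    {"turn": [0, 0, 0], "translation": [0, 5, 0], "hand": 0},
    {"turn": [0, 0, 0], "translation": [0, 5, 0], "hand": 0},
    {"turn": [0, 0, 0], "translation": [0, 5, 0], "hand": 0},
    {"turn": [0, 0, 0], "translation": [0, 5, 0], "hand": 0},
    {"turn": [0, 0, 0], "translation": [0, 5, 0], "hand": 0},
    {"turn": [0, 0, 0], "translation": [0, 5, 0], "hand": 0}
  ]
}}

```text
time_s: 6.9
eef_pos: [560.3, 243.2, 56.8]
ee_rot: [-0.002, 0.691, 0.723, -0.003]
force: [-13.7, -2.8, 11.6]
grip_width: 0.136
grip_force: 34.0
```

{"method": "move_arm", "body": {
  "moves": [
    {"turn": [0, 0, 0], "translation": [0, 3, 0], "hand": 0},
    {"turn": [0, 0, 0], "translation": [0, 3, 0], "hand": 0},
    {"turn": [0, 0, 0], "translation": [0, 3, 0], "hand": 0},
    {"turn": [0, 0, 0], "translation": [0, 2, 0], "hand": 0},
    {"turn": [0, 0, 0], "translation": [0, 2, 0], "hand": 0},
    {"turn": [0, 0, 0], "translation": [0, 2, 0], "hand": 0},
    {"turn": [0, 0, 0], "translation": [0, 1.5, 0], "hand": 0},
    {"turn": [0, 0, 0], "translation": [0, 1.5, 0], "hand": 0},
    {"turn": [0, 0, 0], "translation": [0, 1, 0], "hand": 0},
    {"turn": [0, 0, 0], "translation": [0, 0, 0], "hand": 0}
  ]
}}

```text
time_s: 7.73
eef_pos: [579.4, 244.0, 56.9]
ee_rot: [-0.002, 0.691, 0.723, -0.003]
force: [-13.3, -2.7, 10.4]
grip_width: 0.131
grip_force: 33.8
```

{"method": "move_arm", "body": {
  "moves": [
    {"turn": [0, 0, 0], "translation": [0, 1, 0], "hand": 0},
    {"turn": [0, 0, 0], "translation": [0, 1, 0], "hand": 0},
    {"turn": [0, 0, 0], "translation": [0, 1, 0], "hand": 0},
    {"turn": [0, 0, 0], "translation": [0, 1, 0], "hand": 0},
    {"turn": [0, 0, 0], "translation": [0, 1, 0], "hand": 0},
    {"turn": [0, 0, 0], "translation": [0, 0, 0], "hand": 0}
  ]
}}

```text
time_s: 8.23
eef_pos: [582.9, 244.1, 56.9]
ee_rot: [-0.003, 0.69, 0.723, -0.004]
force: [-22.2, -5.9, 17.6]
grip_width: 0.136
grip_force: 34.6
```

{"method": "move_arm", "body": {
  "moves": [
    {"turn": [0, 0, 0], "translation": [0, 1, 0], "hand": 0},
    {"turn": [0, 0, 0], "translation": [0, 1, 0], "hand": 0},
    {"turn": [0, 0, 0], "translation": [0, 1, 0], "hand": 0},
    {"turn": [0, 0, 0], "translation": [0, 0, 0], "hand": 0}
  ]
}}

```text
time_s: 8.57
eef_pos: [583.0, 244.1, 56.7]
ee_rot: [-0.005, 0.69, 0.724, -0.008]
force: [-38.7, -8.0, 27.2]
grip_width: 0.13
grip_force: 36.8
```

The force rises with no motion at x=583, so the tray is against the stop. I'll ease off the push, release and retreat up.

{"method": "move_arm", "body": {
  "moves": [
    {"turn": [0, 0, 0], "translation": [0, -2, -1], "hand": 0},
    {"turn": [0, 0, 0], "translation": [0, -2, -1], "hand": 0},
    {"turn": [0, 0, 0], "translation": [0, 0, 0], "hand": 0.4},
    {"turn": [0, 0, 0], "translation": [0, 0, 0], "hand": 0.6},
    {"turn": [0, 0, 0], "translation": [0, 0, 0], "hand": 0.8},
    {"turn": [0, 0, 0], "translation": [0, 0, 0], "hand": 0.8},
    {"turn": [0, 0, 0], "translation": [0, 0, 0], "hand": 0.8},
    {"turn": [0, 0, 0], "translation": [0, 0, 0], "hand": 0.8}
  ]
}}

```text
time_s: 9.23
eef_pos: [585.5, 244.3, 58.8]
ee_rot: [0.0, 0.691, 0.723, 0.0]
force: [-0.0, -0.3, 0.3]
grip_width: 0.8
grip_force: 0.0
```

{"method": "move_arm", "body": {
  "moves": [
    {"turn": [0, 0, 0], "translation": [0, 0, -10], "hand": 0.8},
    {"turn": [0, 0, 0], "translation": [0, 0, -20], "hand": 0.8},
    {"turn": [0, 0, 0], "translation": [0, 0, -30], "hand": 0.8},
    {"turn": [0, 0, 0], "translation": [0, 0, -40], "hand": 0.8},
    {"turn": [0, 0, 0], "translation": [0, 0, -40], "hand": 0.8},
    {"turn": [0, 0, 0], "translation": [-35, -20, -10], "hand": 0.8},
    {"turn": [0, 0, 0], "translation": [-35, -20, 0], "hand": 0.8},
    {"turn": [0, 0, 0], "translation": [-35, -20, 0], "hand": 0.8},
    {"turn": [0, 0, 0], "translation": [-35, -20, 0], "hand": 0.8},
    {"turn": [0, 0, 0], "translation": [-35, -20, 0], "hand": 0.8}
  ]
}}

```text
time_s: 10.07
eef_pos: [492.4, 63.6, 209.7]
ee_rot: [0.001, 0.69, 0.723, 0.0]
force: [1.1, -1.8, 1.2]
grip_width: 0.804
grip_force: 0.0
```

```bash
python3 look.py g4
python3 - <<'E'
from h import *
import pickle
# multi-measure: hinge, camera, stud
for n in("top","scene"):
    c=capture(n); pickle.dump(c,open(n+"1.pkl","wb"))
    X=cloud(c); hsv=cv2.cvtColor(c["image"],cv2.COLOR_BGR2HSV); H,S,V=[hsv[...,i].astype(int) for i in range(3)]
    x,y,z=X[...,0],X[...,1],X[...,2]
    m=(x>560)&(x<690)&(y>-190)&(y<-110)&(z>100)&(z<116)&(H>18)&(H<35)&(S>120)
    v,u=np.nonzero(m); P=plane(c,np.c_[u,v],110); l=cv2.fitLine(P[:,:2].astype(np.float32),cv2.DIST_L2,0,.01,.01).ravel()
    s=(P[:,:2]-l[2:])@l[:2]; e=[l[2:]+l[:2]*s.min(),l[2:]+l[:2]*s.max()]
    print(n,"pointer ends",np.round(e,1),"dir",np.degrees(np.arctan2(l[1],l[0])).round(1))
    m=(x>470)&(x<530)&(y>-180)&(y<-120)&(z>50)&(z<110)&(H>4)&(H<18)&(S>150)
    P=X[m]; print(n,"pin",P.mean(0).round(1), "z>88:",P[P[:,2]>88].mean(0).round(1))
    m=(x>560)&(x<800)&(y>100)&(y<300)&((H<5)|(H>172))&(S>150); v,u=np.nonzero(m)
    if len(u): print(n,"stud px",len(u),u.mean().round(1),v.mean().round(1),plane(c,[[u.mean(),v.mean()]],35).round(1),np.nanmedian(X[m],0).round(1))
    m=(x>880)&(x<970)&(y>60)&(y<180)&(z>80)&(z<96)&(V<70); r=cv2.minAreaRect(X[m][:,:2].astype(np.float32)); print(n,"cam",np.round(r[0],1),np.round(r[1],1),r[2])
    m=(z<25)&(z>1)&(S<40)&(V>130)&(x>610)&(x<880)&(np.abs((y+137)-(x-580)*.775)<60)
    P=X[m][:,:2].astype(np.float32); l=cv2.fitLine(P,cv2.DIST_HUBER,0,.01,.01).ravel(); print(n,"rail",l.round(4),np.degrees(np.arctan2(l[1],l[0])).round(2),len(P))
E
```

```text
10.1667 [491.9  61.4 209.8] [1.  1.4 0.4] 0.7942961928179852
top tray 1032 [651.6 246.7] [152.7 166.6] 89.6
top case 447 [682.1 253.4] [52.8 68.1] 87.0
top stud 29 [680.4 223. ] [18.2 10.8] 0.9
scene tray 652 [652.4 250.5] [165.6 121.4] 2.5
scene case 624 [684.  257.7] [52.2 65.6] 89.4
scene stud 0
top pointer ends [[ 575.3 -135.3]
 [ 674.8 -171.2]] dir -19.8
top pin [ 500.2 -148.    86.6] z>88: [ 501.4 -149.    97.3]
top stud px 29 220.8 138.8 [[680.8 224.   35. ]] [679.2 223.4  41.5]
top cam [924.7 127.4] [59.7 49. ] 37.27446746826172
top rail [ 7.874000e-01  6.165000e-01  7.454094e+02 -1.121980e+01] 38.06 1087
scene pointer ends [[ 577.  -133.4]
 [ 675.1 -166.4]] dir -18.6
scene pin [ 504.9 -145.9   76.1] z>88: [ 503.8 -146.5   94. ]
scene cam [926.5 130.4] [61.8 50. ] 38.36104965209961
scene rail [7.840000e-01 6.208000e-01 7.578502e+02 8.830000e-02] 38.38 1170
```

View pics/g4.png

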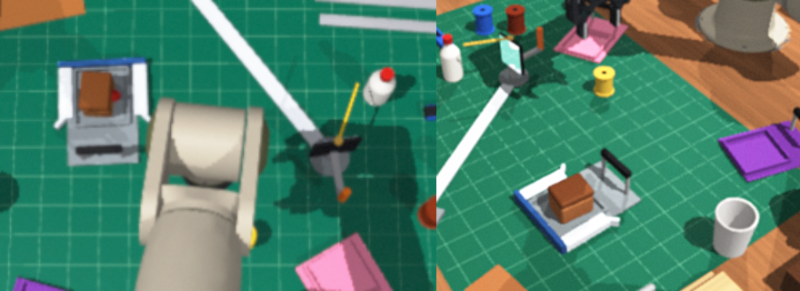

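The tray is home with the case standing and the stud at top px (221,139), about (681,216) at its tip. Pin is at about (502.5,-148.5) and hinge at about (579,-136). Now I turn the tool and go over the pin.

{"method": "move_arm", "body": {
  "moves": [
    {"turn": [0, 0, 0.12], "translation": [0, 0, 0], "hand": 0.8},
    {"turn": [0, 0, 0.12], "translation": [0, 0, 0], "hand": 0.8},
    {"turn": [0, 0, 0.12], "translation": [0, 0, 0], "hand": 0.8},
    {"turn": [0, 0, 0.12], "translation": [0, 0, 0], "hand": 0.8},
    {"turn": [0, 0, 0.12], "translation": [0, 0, 0], "hand": 0.8},
    {"turn": [0, 0, 0.12], "translation": [0, 0, 0], "hand": 0.8},
    {"turn": [0, 0, 0.12], "translation": [0, 0, 0], "hand": 0.8},
    {"turn": [0, 0, 0.12], "translation": [0, 0, 0], "hand": 0.8},
    {"turn": [0, 0, 0.12], "translation": [0, 0, 0], "hand": 0.8},
    {"turn": [0, 0, 0.12], "translation": [0, 0, 0], "hand": 0.8}
  ]
}}

```text
time_s: 11.1
eef_pos: [494.1, 66.2, 209.1]
ee_rot: [-0.0, 0.979, 0.205, 0.0]
force: [-0.8, -0.2, 0.3]
grip_width: 0.801
grip_force: 0.0
```

{"method": "move_arm", "body": {
  "moves": [
    {"turn": [0, 0, 0.12], "translation": [0, 0, 0], "hand": 0.8},
    {"turn": [0, 0, 0.12], "translation": [0, 0, 0], "hand": 0.8},
    {"turn": [0, 0, 0.014], "translation": [0, 0, 0], "hand": 0.8},
    {"turn": [0, 0, 0], "translation": [-4, 35, 0], "hand": 0.8},
    {"turn": [0, 0, 0], "translation": [-4, 35, 0], "hand": 0.8},
    {"turn": [0, 0, 0], "translation": [-4, 35, 0], "hand": 0.8},
    {"turn": [0, 0, 0], "translation": [-4, 35, 0], "hand": 0.8},
    {"turn": [0, 0, 0], "translation": [-4, 35, 0], "hand": 0.8},
    {"turn": [0, 0, 0], "translation": [-4, 34, 0], "hand": 0.8},
    {"turn": [0, 0, 0], "translation": [0, 0, 0], "hand": 0.8}
  ]
}}

```text
time_s: 11.93
eef_pos: [504.4, -149.6, 208.8]
ee_rot: [0.001, 0.997, 0.081, 0.0]
force: [0.3, 0.1, -0.1]
grip_width: 0.799
grip_force: 0.0
```

{"method": "move_arm", "body": {
  "moves": [
    {"turn": [0, 0, 0], "translation": [-1.5, -1, 35], "hand": 0.8},
    {"turn": [0, 0, 0], "translation": [0, 0, 35], "hand": 0.8},
    {"turn": [0, 0, 0], "translation": [0, 0, 25], "hand": 0.8},
    {"turn": [0, 0, 0], "translation": [0, 0, 18], "hand": 0.8},
    {"turn": [0, 0, 0], "translation": [0, 0, 12], "hand": 0.8},
    {"turn": [0, 0, 0], "translation": [0, 0, 4], "hand": 0.8},
    {"turn": [0, 0, 0], "translation": [0, 0, 0], "hand": 0.5},
    {"turn": [0, 0, 0], "translation": [0, 0, 0], "hand": 0.4}
  ]
}}

```text
time_s: 12.6
eef_pos: [502.8, -144.2, 80.5]
ee_rot: [0.0, 0.997, 0.082, 0.0]
force: [-0.4, -0.4, -0.5]
grip_width: 0.53
grip_force: 0.0
```

{"method": "move_arm", "body": {
  "grip_force": 30,
  "moves": [
    {"turn": [0, 0, 0], "translation": [0, 0, 0], "hand": 0.3},
    {"turn": [0, 0, 0], "translation": [0, 0, 0], "hand": 0},
    {"turn": [0, 0, 0], "translation": [0, 0, 0], "hand": 0},
    {"turn": [0, 0, 0], "translation": [0, 0, 0], "hand": 0},
    {"turn": [0, 0, 0], "translation": [0, 0, 0], "hand": 0},
    {"turn": [0, 0, 0], "translation": [0, 0, 0], "hand": 0}
  ]
}}

```text
time_s: 13.1
eef_pos: [503.1, -147.6, 81.3]
ee_rot: [0.003, 0.997, 0.081, 0.002]
force: [-1.5, -16.1, -0.7]
grip_width: 0.156
grip_force: 30.1
```

The pin is held. Turning it along its 80 mm arc with the tool turning along.

{"method": "move_arm", "body": {
  "moves": [
    {"turn": [0, 0, 0], "translation": [0, 3.5, 0], "hand": 0},
    {"turn": [0, 0, -0.066], "translation": [0.17, 5.3, 0], "hand": 0},
    {"turn": [0, 0, -0.066], "translation": [0.17, 5.3, 0], "hand": 0},
    {"turn": [0, 0, -0.066], "translation": [0.17, 5.3, 0], "hand": 0},
    {"turn": [0, 0, -0.066], "translation": [0.17, 5.3, 0], "hand": 0},
    {"turn": [0, 0, -0.066], "translation": [0.17, 5.3, 0], "hand": 0},
    {"turn": [0, 0, -0.066], "translation": [0.17, 5.3, 0], "hand": 0},
    {"turn": [0, 0, -0.066], "translation": [0.17, 5.3, 0], "hand": 0},
    {"turn": [0, 0, -0.066], "translation": [0.17, 5.3, 0], "hand": 0},
    {"turn": [0, 0, -0.066], "translation": [0.17, 5.3, 0], "hand": 0}
  ]
}}

```text
time_s: 13.93
eef_pos: [523.1, -191.0, 81.2]
ee_rot: [0.0, 0.929, 0.371, -0.001]
force: [-8.8, -3.2, 9.3]
grip_width: 0.15
grip_force: 30.8
```

```bash
cat > ptr.py <<'E'
from h import *
import sys
st=sense(); p=st["eef_pos"]; print(st["time_s"],p.round(2),st["force"].round(1),st["grip_width"])
q=st["ee_rot"]; print("yawX",np.degrees(2*np.arctan2(q[2],q[1])).round(1))
E_=[];ims=[]
for n in("top","scene"):
    c=capture(n); X=cloud(c); hsv=cv2.cvtColor(c["image"],cv2.COLOR_BGR2HSV); H,S,V=[hsv[...,i].astype(int) for i in range(3)]
    x,y,z=X[...,0],X[...,1],X[...,2]
    m=(x>560)&(x<700)&(y>-190)&(y<-20)&(z>98)&(z<118)&(H>18)&(H<36)&(S>110)
    v,u=np.nonzero(m); P=plane(c,np.c_[u,v],110); l=cv2.fitLine(P[:,:2].astype(np.float32),cv2.DIST_HUBER,0,.01,.01).ravel()
    s=(P[:,:2]-l[2:])@l[:2]; e=np.array([l[2:]+l[:2]*s.min(),l[2:]+l[:2]*s.max()]); a=np.degrees(np.arctan2(l[1],l[0]))
    print(n,len(u),"ends",e.round(1).tolist(),"len",np.ptp(s).round(1),"dir",a.round(1),"x at y=216:",(l[2]+(216-l[3])*l[0]/l[1]).round(1))
    m=(x>600)&(x<760)&(y>160)&(y<260)&((H<5)|(H>172))&(S>150); v,u=np.nonzero(m)
    if len(u): print(n,"stud",len(u),plane(c,[[u.mean(),v.mean()]],35).round(1))
    ims.append(c["image"])
a=[cv2.resize(ims[0][80:260,150:420],(480,320)),cv2.resize(ims[1][150:390,150:450],(400,320))]
if len(sys.argv)>1: cv2.imwrite(f"pics/{sys.argv[1]}.png",cv2.resize(np.hstack(a),(800,291)))
E
python3 ptr.py
```

```text
13.9333 [ 523.12 -191.     81.17] [-8.8 -3.2  9.3] 0.1499522245763966
yawX 43.6
top 74 ends [[577.6, -141.7], [649.6, -67.5]] len 103.4 dir 45.8 x at y=216: 924.9
top stud 28 [[681.6 223.8  35. ]]
scene 50 ends [[579.2, -139.0], [648.7, -64.1]] len 102.1 dir 47.1 x at y=216: 908.7
```

{"method": "move_arm", "body": {
  "moves": [
    {"turn": [0, 0, -0.06], "translation": [0.14, 4.8, 0], "hand": 0},
    {"turn": [0, 0, -0.06], "translation": [0.14, 4.8, 0], "hand": 0},
    {"turn": [0, 0, -0.06], "translation": [0.14, 4.8, 0], "hand": 0},
    {"turn": [0, 0, -0.04], "translation": [0.1, 3.2, 0], "hand": 0},
    {"turn": [0, 0, 0], "translation": [0, 0, 0], "hand": 0},
    {"turn": [0, 0, 0], "translation": [0, 0, 0], "hand": 0},
    {"turn": [0, 0, 0], "translation": [0, 0, 0], "hand": 0},
    {"turn": [0, 0, 0], "translation": [0, 0, 0], "hand": 0}
  ]
}}

```text
time_s: 14.7
eef_pos: [536.4, -202.8, 81.2]
ee_rot: [0.001, 0.883, 0.469, -0.001]
force: [-9.5, -5.8, 7.9]
grip_width: 0.152
grip_force: 30.7
```

```bash
python3 ptr.py p1
```

```text
14.7 [ 536.36 -202.8    81.2 ] [-9.5 -5.8  7.9] 0.15164474211420984
yawX 56.0
top 75 ends [[580.8, -143.6], [612.6, -44.3]] len 104.2 dir 72.2 x at y=216: 695.9
top stud 27 [[681.3 223.6  35. ]]
scene 28 ends [[581.5, -140.5], [612.9, -45.0]] len 100.6 dir 71.8 x at y=216: 698.6
```

View pics/p1.png

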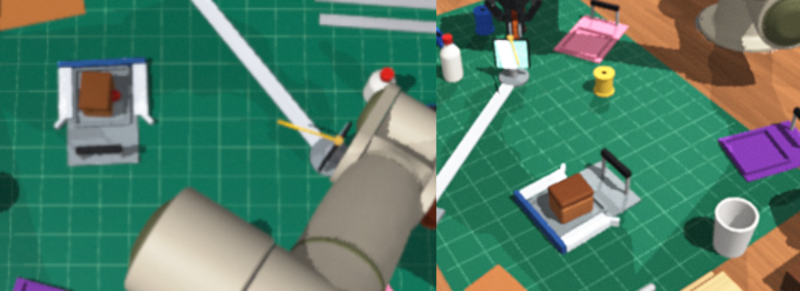

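The pointer (top px about (322,155) to (360,167)) now reads about 72°, and the stud bears about 74.3° from the hinge. It needs roughly 1° more mirror.

{"method": "move_arm", "body": {
  "moves": [
    {"turn": [0, 0, -0.018], "translation": [0, 1.5, 0], "hand": 0},
    {"turn": [0, 0, 0], "translation": [0, 0, 0], "hand": 0},
    {"turn": [0, 0, 0], "translation": [0, 0, 0], "hand": 0},
    {"turn": [0, 0, 0], "translation": [0, 0, 0], "hand": 0},
    {"turn": [0, 0, 0], "translation": [0, 0, 0], "hand": 0}
  ]
}}

```text
time_s: 15.22
eef_pos: [537.6, -203.6, 81.2]
ee_rot: [0.001, 0.879, 0.477, -0.001]
force: [-8.4, -5.9, 7.0]
grip_width: 0.157
grip_force: 30.7
```

```bash
python3 ptr.py p2
python3 - <<'E'
from h import *
# sub-pixel: yellowness-weighted line in the top view, without the hub
for n in("top","scene"):
    c=capture(n); X=cloud(c); im=c["image"].astype(float)
    w=np.clip(np.minimum(im[...,2],im[...,1])-im[...,0]-40,0,None)
    x,y=plane(c,np.argwhere(np.ones(w.shape))[:,::-1],110)[:,:2].T.reshape(2,*w.shape)
    m=(y>-125)&(y<-48)&(np.abs(x-(582.3+(y+136.3)*.31))<9)&(w>0)
    W=w[m];Q=np.c_[x[m],y[m]]; mu=np.average(Q,axis=0,weights=W); C=np.cov(Q.T,aweights=W); d=np.linalg.eigh(C)[1][:,1]; d*=np.sign(d[1])
    h=np.array([582.3,-136.3]); print(n,m.sum(),mu.round(1),"line",np.degrees(np.arctan2(d[1],d[0])).round(2),"hinge->mean",np.degrees(np.arctan2(*(mu-h)[::-1])).round(2),"x at hinge y",(mu[0]+(-136.3-mu[1])*d[0]/d[1]).round(1),"x at 216",(mu[0]+(216-mu[1])*d[0]/d[1]).round(1))
E
```

```text
15.2167 [ 537.59 -203.64   81.2 ] [-8.4 -5.9  7. ] 0.15697295264100206
yawX 57.0
top 79 ends [[581.2, -143.6], [609.3, -41.5]] len 105.8 dir 74.6 x at y=216: 680.1
top stud 30 [[681.7 224.   35. ]]
scene 26 ends [[581.8, -140.7], [608.6, -47.1]] len 97.3 dir 74.0 x at y=216: 684.0
top 74 [599.6 -79.8] line 74.03 hinge->mean 72.99 x at hinge y 583.4 x at 216 684.2
scene 36 [596.2 -89.1] line 73.1 hinge->mean 73.55 x at hinge y 581.9 x at 216 688.9
```

{"method": "move_arm", "body": {
  "moves": [
    {"turn": [0, 0, -0.004], "translation": [0, 0.4, 0], "hand": 0},
    {"turn": [0, 0, 0], "translation": [0, 0, 0], "hand": 0},
    {"turn": [0, 0, 0], "translation": [0, 0, 0], "hand": 0},
    {"turn": [0, 0, 0], "translation": [0, 0, 0], "hand": 0},
    {"turn": [0, 0, 0], "translation": [0, 0, 0], "hand": 0}
  ]
}}

```text
time_s: 15.83
eef_pos: [537.9, -203.8, 81.2]
ee_rot: [0.001, 0.878, 0.479, -0.001]
force: [-8.6, -5.5, 7.8]
grip_width: 0.149
grip_force: 30.7
```

```bash
python3 ptr.py p3; python3 look.py g5
```

```text
15.8333 [ 537.86 -203.83   81.2 ] [-8.6 -5.5  7.8] 0.14902178882323336
yawX 57.3
top 78 ends [[581.2, -143.5], [608.6, -41.3]] len 105.8 dir 75.0 x at y=216: 677.6
top stud 29 [[681.4 224.   35. ]]
scene 28 ends [[581.8, -140.7], [609.2, -42.4]] len 102.1 dir 74.4 x at y=216: 681.4
16.0333 [ 537.9 -203.8   81.2] [-9.1 -5.5  8. ] 0.15394511426324445
top tray 1145 [652.1 241.8] [165.6 158.2] 0.2
top case 447 [681.8 252.7] [53. 67.] 87.2
top stud 28 [680.5 222.7] [10.9 17.7] 88.8
scene tray 711 [653.1 256.8] [163.5 135.9] 1.7
scene case 626 [651.2 258.7] [ 51.5 131.5] 88.0
scene stud 0
```

View pics/p3.png

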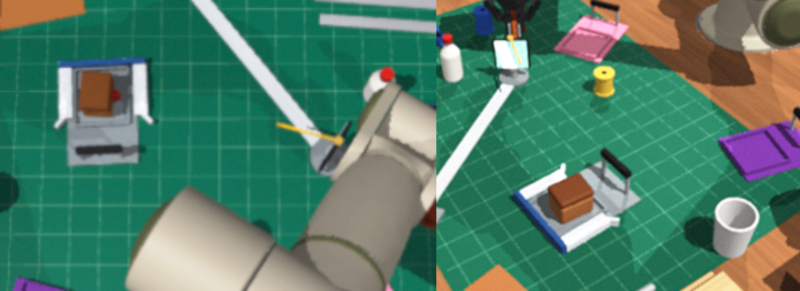

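The pointer line meets the stud (x≈679.5 against 681). The tray is home, the case is standing and the pin is still held, so I'm handing in.

```bash
python3 -c "
from rig import finish_job; print(finish_job())"
```

```text
the job is handed in; nothing more can be done
None
```

I handed the job in at about 16 s: the tray is against the blue stop with the case standing, and the gripper holds the mirror with its pointer on the red stud to within about 2 mm by my camera measurements; no verdict was returned.

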